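# Roll a scroll rod over and hold its plate up to the inspection camera

### The arm

A 7-joint arm with a two-finger parallel gripper is mounted at the origin on the work surface. World frame = base frame: x ahead of the robot, y to its left, z up, the work surface at z = 0. Lengths are in m, angles in rad, forces in N, time in s.
With the tool pointing down it reaches from about 0.425 to 0.825 m from the base axis. Payload 3.6 kg.
Tool frame: the origin (TCP) lies midway between the tips of the shut fingers; the grasp point (between the pads) lies 19 mm behind it; z points along the fingers, y is the line along which they close (so a half turn about z gives the same grasp; the last joint's range is limited). The gripper opens to 85 mm and grips with 20 to 120 N. Pads are 22 mm wide; open, the fingers measure 114 mm over their backs; the gripper's body (76 mm by 85 mm) begins 54 mm behind the grasp point. The pads swing forward as they close: fully open they stand 13 mm farther back than shut.
Start: joints at [1.181, 0.615, -0.013, 1.423, 0.008, 1.103, -0.04], TCP at [0.231, -0.608, 0.231] pointing down, gripper open.
Joint ranges: [-3.12, 3.12], [-0.3, 2.06], [-1.34, 1.32], [0.26, 2.42], [-1.36, 4.5], [0.01, 1.98], [-2.84, 2.84]. Speed limits (rad/s): [2.79, 2.79, 3.14, 3.14, 3.14, 3.14, 3.14].

### API

Orientations are given as a rotation vector (axis times angle).
In Python, from plant import r, optics gives the robot as it stands. The module is installed in compiled form; this text tells all that it offers.
- The arm moves only by the tool drive_tool, never from a script. Its argument "rows" is a list of rows, each a list of 7 numbers: the turn, a rotation vector about the tool's x, y, z in rad, then the shift along the tool's x, y, z in mm, then the finger opening in mm, from 0 to 85.4. In form: [[ax, ay, az, x, y, z, grip], ...]. A call has exactly 8 rows; each row is the pose to reach, as a shift and turn from the pose commanded when the call began, along the tool's axes at that moment; what a row does not reach only later rows make up. A row lasts 1/10 s, in which the tool goes at most 50 mm and 8.59 degrees, less where a joint would pass 70% of its speed; a pose out of reach is approached as far as the arm can. A call with a gripper value outside its range is refused whole. The fingers move at their own pace and stop on an object; the grip force is fixed at half the most. Time passes only in rows, so rows that repeat a pose let the fingers close, or fill a call up. It gives the time, the measured TCP pose, the force and the opening at its end, in the units of the state.
- r.sense(): the state, without advancing time (a new reading comes with each control period).
- optics.grab_frame(name): name is "side" or "top"; returns the picture (400x640x3 uint8, blue, green, red); there is no depth.
- optics.calibration(name): a dict with "fx", "fy", "cx", "cy" (pixels), "extrinsics" (4x4, takes a point from world to camera coordinates). Camera axes: x right, y up, looking along -z (the intrinsics and any distortion apply to the point x, -y, -z); pixel columns grow to the right and rows downward; lengths in m; the calibration is good to about 2 mm. A picture is of the moment at which its call begins. calibration takes no time and is no camera call.
- r.hand_in(): hands the job in, once; it reports no verdict.
The state is a dict: "time": time; "joint_pos": joint angles; "qd": joint speeds; "effort": joint torques, N m; "ee_pos": TCP position; "ee_rot": TCP orientation; "ft_force": force on the tool from outside, world axes, zero at the start; "ft_torque": the same for the moment, N m; "opening": finger opening in m.
Only numpy, scipy, OpenCV 4.12 (cv2) and the standard library are available. Lean on these libraries where they do the work, as an engineer would, in place of code of your own. Each camera call takes 0.05 s, during which the arm holds its last target. There are 200 camera calls.

### The job

On the table lies the round roller rod of a hanging scroll, with a thicker turned knob at each end and a small steel plate on one half of its length. Roll the rod over on the table, away from the robot, until the plate faces away from the robot (sideways, towards the camera's side of the table), then take the rod by its bare wood, lift it and present the plate to the camera: rod level, plate uncovered, facing the lens squarely, on the lens's axis and 150 mm in front of the lens. Finish while holding it there, still, in the air, clear of the camera, and leave everything else where it lies.

Things in the scene. Friction and masses are not known exactly. Their poses are not given: they have to be found in the camera images.
- rod_center (a point): Scroll rod, loose, brown wood, 0.14 kg: point on its axis half-way along, 18 mm up as it lies. Shaft 26 mm diameter, 164 mm long; a dark knob 36 mm in diameter, 26 mm long on each end, on which it rolls (18 mm per radian; stays where left). Axes: y along the rod to the half with the plate, at the start to the robot's left within 20 degrees; z out of the plate's face; x square to both
- rod_plate (a point): Centre of the outer face of the rod's steel plate, 52 mm along the rod from rod_center, 15.5 mm out from its axis. Plate 46 mm long (29 to 75 mm from the middle of the rod), 12 mm wide, 2.5 mm proud of the shaft; it clears the table as the rod rolls. At the start it looks up and 40 degrees back to the robot. Axes as rod_center
- lens (a point): Centre of the front glass of the inspection camera: black, 45 x 130 x 95 mm with a lens 62 mm across, on a column with a round foot 120 mm across, fixed on the far side of the table. Height 185 to 245 mm, differs from run to run. Axes: x from the front glass back through the camera (the lens looks along -x, level, roughly to the robot), z up
- view (a point): Point on the lens's axis 150 mm in front of the front glass, where the middle of the plate must be. Same axes as lens
- stave: Flat square-edged wooden stave with no plate and no knobs, 22 x 210 x 12 mm, long along its y, origin centre of underside. Bystander that lies across like the rod
- hake: Flat wide brush lying on the table, 55 x 168 x 14 mm, bystander; origin on its underside
- weight: Small steel paperweight with a knob, 42 mm diameter, 48 mm high, bystander; origin centre of underside
- pan: Shallow aluminium pan, 120 mm diameter, 25 mm high, bystander; origin centre of underside
- jar: Glass jar with white cap, 60 mm diameter, 90 mm high, bystander; origin centre of underside
- folder: Spatula 180 mm long lying on the table, bystander; origin on its underside
- dispenser: Steel dispenser bottle, 62 mm diameter, 118 mm high, bystander; origin centre of underside
There are look-alikes about, which are no part of the job. What is shaped like the part that bears lens but yellow is not meant. Several things look just like the part that bears rod_center: the one meant starts farthest from the robot's base.

How it is judged:
By the outcome, as a careful person would: the job done as asked, in the order asked, and still so for the second after the job is handed in, while the arm keeps its last pose, push and grip.
It also fails if it takes over 67 s, if anything falls off the work surface, if the arm or the gripper's body presses on something with over 40 N, if the wrist force passes 120 N, or if a joint passes its speed limit or range.

## Working session

There is one attempt and no reset: what is moved stays moved. The work goes in short steps, Python scripts to look and compute and a tool call to move; the robot and the scene stay as the last step left them, time stands still between calls to the robot, and variables do not carry over. Pictures are saved under pics/ and viewed, on a budget of 10 in all, crops included, one or two more only if the job needs it, and the job is handed in when it is done.

Besides the shell and the picture viewer there is one more tool, called after "Call:" as name(argument=value, ...) on one line, values as JSON. drive_tool: Moves the arm, as the interface text tells. Its arguments: {"type":"object","properties":{"rows":{"type":"array"}},"required":["rows"]}

```bash
mkdir -p pics; ls
cat > h.py <<'E'
import numpy as np, cv2, json
from scipy.spatial.transform import Rotation as R
from plant import r, optics
def ray(name,u,v):
    c=optics.calibration(name);E=np.array(c["extrinsics"])
    d=np.array([(u-c["cx"])/c["fx"],-(v-c["cy"])/c["fy"],-1.])
    return -E[:3,:3].T@E[:3,3],E[:3,:3].T@d
def onz(name,u,v,z):
    o,d=ray(name,u,v);return o+d*(z-o[2])/d[2]
def proj(name,p):
    c=optics.calibration(name);E=np.array(c["extrinsics"])
    q=E[:3,:3]@np.array(p)+E[:3,3]
    return np.array([c["cx"]+c["fx"]*q[0]/-q[2],c["cy"]+c["fy"]*q[1]/q[2]])
def tri(pa,pb):
    (o1,d1),(o2,d2)=ray("side",*pa),ray("top",*pb)
    A=np.c_[d1,-d2];t=np.linalg.lstsq(A,o2-o1,rcond=None)[0]
    a,b=o1+t[0]*d1,o2+t[1]*d2
    return (a+b)/2,np.linalg.norm(a-b)
E
python3 - <<'E'
from h import *
for n in("side","top"):
    c=optics.calibration(n);print(n,c);print(ray(n,320,200))
    cv2.imwrite(f"pics/{n}0.png",optics.grab_frame(n))
print(r.sense())
E
```

```text
pics
side {'fx': 487.0743769974017, 'fy': 487.0743769974017, 'cx': 319.99933577724426, 'cy': 207.75365676205195, 'extrinsics': array([[-0.71584223, -0.69825968, -0.00182377,  0.36438365],
       [ 0.47072851, -0.48450754,  0.73733785, -0.32402808],
       [-0.51573692,  0.52695907,  0.6755217 , -1.17485642],
       [ 0.        ,  0.        ,  0.        ,  1.        ]])}
(array([-0.19254637,  0.71654161,  1.03322372]), array([ 0.52322939, -0.53467282, -0.66378414]))
top {'fx': 436.2296981188645, 'fy': 436.2296981188645, 'cx': 320.7969959691138, 'cy': 209.08658929388696, 'extrinsics': array([[-0.0274667 , -0.99961489,  0.00395589,  0.02352395],
       [ 0.98042852, -0.02616731,  0.19512866, -0.52036439],
       [-0.19495   ,  0.009238  ,  0.98076968, -1.15195356],
       [ 0.        ,  0.        ,  0.        ,  1.        ]])}
(array([0.28625286, 0.02054011, 1.23124607]), array([ 0.21542234, -0.00795676, -0.97671241]))
{'time': 0.1, 'joint_pos': array([ 1.18148507,  0.61583822, -0.01263488,  1.42477311,  0.00809213,
        1.10338676, -0.04035393]), 'qd': array([-0.00013601, -0.00028247, -0.00086191, -0.00290271, -0.00104023,
       -0.00077358, -0.00093489]), 'effort': array([ 8.02037357e-04, -4.70382035e+01,  2.60076011e-01, -1.71569449e+01,
        1.01085281e-02,  5.85701549e-03,  2.96066173e-05]), 'ee_pos': array([ 0.23046148, -0.60702505,  0.2302323 ]), 'ee_rot': array([-3.08773068e+00, -5.66554642e-01,  6.86256409e-04]), 'ft_force': array([-0.01266035,  0.15528754, -0.10542756]), 'ft_torque': array([ 0.01429976,  0.00460361, -0.01744322]), 'opening': 0.08565300642161357}
```

View pics/top0.png

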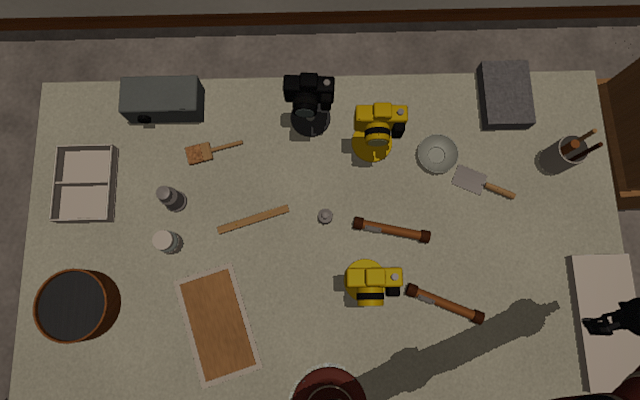

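View pics/side0.png

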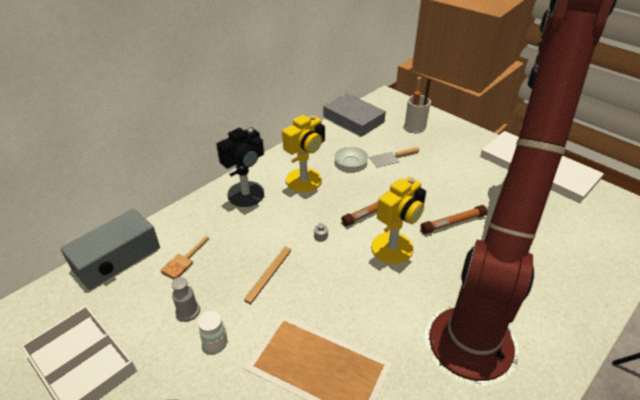

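The top view shows two candidate rods, at (391,229) and (445,303). The first is farther from the base, so it is the one meant. Cameras: black at (308,95), which is meant, and yellow at (380,125) and (372,282), which aren't. The stave at (253,219) has no knobs. Next is a close crop of the chosen rod and the camera.

Run:
```python
from h import *
t=cv2.imread("pics/top0.png");s=cv2.imread("pics/side0.png")
def crop(i,x,y,w,h,k):return cv2.resize(i[y:y+h,x:x+w],None,fx=k,fy=k,interpolation=cv2.INTER_CUBIC)
a=crop(t,345,205,100,50,8)
b=crop(t,270,65,80,75,4);c=crop(s,205,115,80,75,4)
m=np.zeros((700-100,800,3),np.uint8)
m=np.zeros((700,800,3),np.uint8);m[:400]=a;m[400:700,:320]=b;m[400:700,400:720]=c
m=np.clip(m.astype(float)*1.6,0,255).astype(np.uint8)
cv2.imwrite("pics/crop.png",cv2.resize(m,(686,600)))
hsv=cv2.cvtColor(t,cv2.COLOR_BGR2HSV)
roi=hsv[205:255,345:445]
wood=((roi[...,1]>120)).astype(np.uint8)
n,l,st,ce=cv2.connectedComponentsWithStats(wood)
k=1+np.argmax(st[1:,4]);print(st[k],ce[k]+[345,205])
pts=np.argwhere(l==k)[:,::-1]+[345,205]
print(cv2.minAreaRect(pts.astype(np.float32)))
# ends from dark knobs
dark=(l==k)&(roi[...,2]<75)
n,l2,st2,ce2=cv2.connectedComponentsWithStats(dark.astype(np.uint8));print(st2,ce2+[345,205])
for p in ce[k]+[345,205],:print(onz("top",*p,0.018))
```

```text
[  8  12  78  26 650] [393.82615385 229.76      ]
((391.51922607421875, 229.40386962890625), (77.6619873046875, 11.570852279663086), 11.309932708740234)
[[   0    0  100   50 4738]
 [   8   12   11   13  108]
 [  36   25   50   13  154]] [[394.57703672 229.44744618]
 [358.03703704 222.89814815]
 [417.7012987  235.74675325]]
[ 0.46270301 -0.19448344  0.018     ]
```

View pics/crop.png

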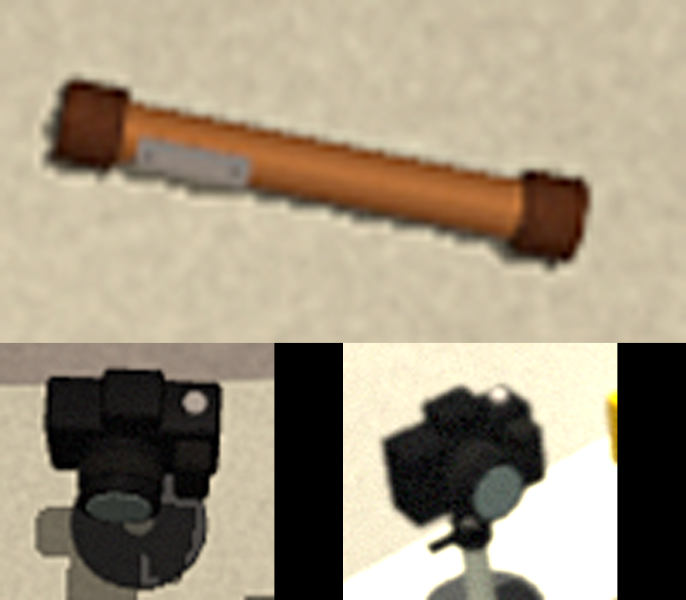

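Run:
```python
from h import *
t=cv2.imread("pics/top0.png");s=cv2.imread("pics/side0.png")
L=onz("top",353.7,222.6,.018);Q=onz("top",429.8,237.2,.018)
print("rod",L,Q,np.linalg.norm(L-Q),(L+Q)/2,"dir",np.degrees(np.arctan2(*(L-Q)[[1,0]])))
# stock: knob widths ->; glass
res={}
for n,im,(x,y) in(("top",t,(305,113)),("side",s,(250,158))):
    m=np.zeros(im.shape[:2],np.uint8);p=im[y,x].astype(int);print(n,p)
    ok=(np.abs(im.astype(int)-p).max(2)<25)
    w=np.zeros_like(ok);w[y-14:y+15,x-16:x+17]=1
    k,l,st,ce=cv2.connectedComponentsWithStats((ok&w).astype(np.uint8))
    i=l[y,x];c,_=cv2.findContours((l==i).astype(np.uint8),0,cv2.CHAIN_APPROX_NONE)
    e=cv2.fitEllipse(c[0]);print(st[i],ce[i],e);res[n]=(e,c[0][:,0,:])
C,err=tri(res["side"][0][0],res["top"][0][0]);print("glass",C,err)
for z in(C[2]+.047,):
    a,b=onz("top",270+50/3.43,65+35/3.43,z),onz("top",270+219/3.43,65+41/3.43,z);print("body back edge",a,b,np.degrees(np.arctan2(*(b-a)[[1,0]]))+90,np.linalg.norm(a-b))
for psi in range(-30,31,6):
    a=np.radians(psi);nv=np.array([np.cos(a),np.sin(a),0]);hv=np.array([-nv[1],nv[0],0]);o=[]
    for n in res:
        P=[]
        for u,v in res[n][1]:
            q,d=ray(n,u,v);X=q+d*(nv@(C-q))/(nv@d)-C;P.append([X@hv,X[2]])
        (c,ax,th)=cv2.fitEllipse(np.array(P,np.float32)*1000);o+=[np.round(ax,1),round(th)]
    print(psi,o)
# foot
f=onz("top",270+139/3.43,65+(525-343)/3.43,0.01);print("foot~",f)
# plate
print("view px",proj("top",C),proj("side",C))
```

```text
rod [ 0.48610851 -0.08254936  0.018     ] [ 0.43895656 -0.29406998  0.018     ] 0.21671243739449284 [ 0.46253254 -0.18830967  0.018     ] dir 77.43315874513776
top [32 34 31]
[290  99  32  29 737] [306.23337856 114.53595658] ((306.35211181640625, 114.05917358398438), (31.44086456298828, 33.15471649169922), 110.09671783447266)
side [57 62 54]
[243 151  17  16 169] [249.76923077 158.13609467] ((249.96875, 158.0751495361328), (12.029216766357422, 16.5831241607666), 44.24619674682617)
glass [0.74555099 0.04288927 0.18546385] 0.0069174096547576875
body back edge [0.82633029 0.09180286 0.23246385] [ 0.81851028 -0.03047609  0.23246385] -3.6592099221157923 0.12252874498089528
-30 [array([ 84.5, 239.7]), 15, array([38.9, 52.6]), 32]
-24 [array([ 85.3, 223.4]), 13, array([40.8, 51. ]), 32]
-18 [array([ 85.9, 211.6]), 10, array([43.1, 49.6]), 32]
-12 [array([ 86.3, 203.6]), 7, array([46. , 48.3]), 38]
-6 [array([ 86.4, 198.9]), 4, array([47. , 49.8]), 112]
0 [array([ 86.2, 197.1]), 0, array([45.9, 54.4]), 117]
6 [array([ 85.8, 198.3]), 177, array([44.9, 60.5]), 118]
12 [array([ 85.2, 202.2]), 174, array([43.9, 68.6]), 119]
18 [array([ 84.4, 209.1]), 171, array([42.9, 79.6]), 120]
24 [array([ 83.5, 219.1]), 169, array([42. , 95.2]), 120]
30 [array([ 82.6, 232.7]), 166, array([ 41.1, 119. ]), 121]
foot~ [0.80608065 0.03202385 0.01      ]
view px [305.50244373 112.97484398] [251.12142282 158.44388572]
```

Run:
```python
from h import *
t=cv2.imread("pics/top0.png");s=cv2.imread("pics/side0.png")
S=8
m=[]
res={}
for n,im,(x,y),thr in(("top",t,(305,113),25),("side",s,(250,158),25)):
    h=12
    c=cv2.resize(im[y-h-8:y+h+8,x-h-8:x+h+8],None,fx=S,fy=S,interpolation=cv2.INTER_CUBIC).astype(int)
    g=c.max(2); mid=c[(h+8)*S,(h+8)*S]
    # glass is tealish/brighter than black housing
    core=g[(h+8)*S-8:(h+8)*S+8,(h+8)*S-8:(h+8)*S+8].mean(); dark=np.percentile(g,4); print(n,core,dark)
    ok=(g>(core+dark)/2)&(g<core*1.45)&(c[...,0]>=c[...,2]-2)
    ok=cv2.morphologyEx(ok.astype(np.uint8),cv2.MORPH_OPEN,np.ones((13,13)))
    k,l,st,ce=cv2.connectedComponentsWithStats(ok);i=l[(h+8)*S,(h+8)*S];
    cc,_=cv2.findContours((l==i).astype(np.uint8),0,cv2.CHAIN_APPROX_NONE);hull=cv2.convexHull(cc[0])
    pts=((cc[0][:,0,:]+.5)/S-.5)+[x-h-8,y-h-8]
    e=cv2.fitEllipse(pts.astype(np.float32));print(e);res[n]=(e,pts)
    v=np.clip(c*2.5,0,255).astype(np.uint8);cv2.drawContours(v,cc,-1,(0,0,255),1);m.append(v)
cv2.imwrite("pics/lens.png",np.hstack(m))
C,err=tri(res["side"][0][0],res["top"][0][0]);print("glass",C,err)
for psi in range(-24,13,3):
    a=np.radians(psi);nv=np.array([np.cos(a),np.sin(a),0]);hv=np.array([-nv[1],nv[0],0]);o=[]
    for n in res:
        P=[]
        for u,v in res[n][1]:
            q,d=ray(n,u,v);X=q+d*(nv@(C-q))/(nv@d)-C;P.append([X@hv,X[2]])
        (c,ax,th)=cv2.fitEllipse(np.array(P,np.float32)*1000);o+=[np.round(ax,1),round(th)]
    print(psi,o)
```

```text
top 34.90625 4.0
((304.3120422363281, 112.80382537841797), (8.70053482055664, 18.62869644165039), 93.9570541381836)
side 64.10546875 9.0
((249.54763793945312, 157.95169067382812), (11.88393497467041, 17.035547256469727), 37.061466217041016)
glass [0.74581292 0.04660406 0.18859129] 0.0024991830602848477
-24 [array([36.5, 78.8]), 33, array([39.3, 53.6]), 27]Traceback (most recent call last):
  File "<stdin>", line 26, in <module>
  File "h.py", line 5, in ray
    c=optics.calibration(name);E=np.array(c["extrinsics"])
ValueError: time passes only in moves, steps and waits
```

View pics/lens.png

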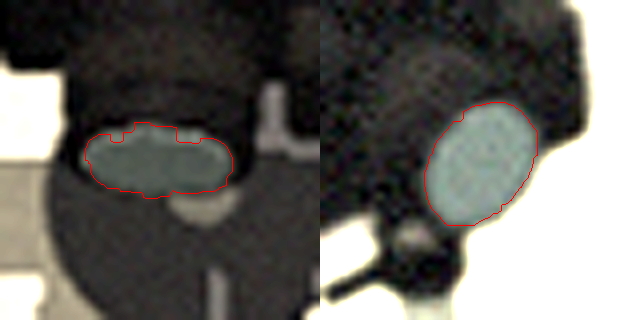

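```bash
python3 - <<'E'
import re
s=open("h.py").read()
s=s.replace("def ray","import pickle,os\nif not os.path.exists('cal.pkl'):pickle.dump({n:optics.calibration(n) for n in('side','top')},open('cal.pkl','wb'))\nCAL=pickle.load(open('cal.pkl','rb'))\ndef ray",1).replace("optics.calibration(name)","CAL[name]")
open("h.py","w").write(s)
E
python3 - <<'E'
from h import *
C,err=tri((249.6,158.0),(304.3,112.7));print(C,err)
# yaw from glass horizontal extremes (top), side ellipse circularity
for psi in range(-24,13,3):
    a=np.radians(psi);nv=np.array([np.cos(a),np.sin(a),0]);hv=np.array([-nv[1],nv[0],0]);o=[]
    for n,e in(("top",((304.3,112.7),(8.7,18.6),94)),("side",((249.55,157.95),(11.9,17.0),37.06))):
        P=[]
        for th in np.linspace(0,6.28,40):
            b=np.radians(e[2]);x,y=e[1][0]/2*np.cos(th),e[1][1]/2*np.sin(th)
            u,v=e[0][0]+x*np.cos(b)-y*np.sin(b),e[0][1]+x*np.sin(b)+y*np.cos(b)
            q,d=ray(n,u,v);X=q+d*(nv@(C-q))/(nv@d)-C;P.append([X@hv,X[2]])
        (c,ax,th)=cv2.fitEllipse(np.array(P,np.float32)*1000);o+=[np.round(ax,1),round(th)]
    print(psi,o)
s=r.sense();print(s["time"],R.from_rotvec(s["ee_rot"]).as_matrix())
E
```

```text
[0.74603254 0.04651201 0.18833381] 0.002094341099505208
-24 [array([36.6, 78.6]), 33, array([39.3, 53.5]), 27]
-21 [array([38.2, 73.4]), 34, array([40.3, 52.8]), 27]
-18 [array([39.9, 68.7]), 34, array([41.5, 52.1]), 27]
-15 [array([41.8, 64.4]), 33, array([42.7, 51.4]), 27]
-12 [array([43.7, 60.6]), 31, array([44.2, 50.8]), 26]
-9 [array([45.6, 57.4]), 27, array([45.8, 50.2]), 26]
-6 [array([47.1, 55. ]), 15, array([47.7, 49.6]), 24]
-3 [array([47.3, 54.4]), 175, array([49. , 49.8]), 125]
0 [array([45.9, 55.8]), 160, array([48.5, 52.2]), 119]
3 [array([43.8, 58.3]), 153, array([47.9, 54.9]), 118]
6 [array([41.8, 61.3]), 151, array([47.4, 57.9]), 118]
9 [array([39.8, 64.6]), 150, array([46.9, 61.5]), 118]
12 [array([38. , 68.2]), 149, array([46.4, 65.6]), 118]
0.1 [[ 9.34859041e-01  3.55018104e-01 -8.47786594e-04]
 [ 3.55019116e-01 -9.34856458e-01  2.19789173e-03]
 [-1.22674175e-05 -2.35569940e-03 -9.99997225e-01]]
```

```bash
cat >> h.py <<'E'
def goal(p,yaw,tilt=0):
    """shift/turn in tool axes to TCP p with tool pointing down, tool y at yaw deg"""
    s=r.sense();M=R.from_rotvec(s["ee_rot"]);a=np.radians(yaw)
    y=np.array([np.cos(a),np.sin(a),0]);z=np.array([0,0,-1.])
    T=R.from_matrix(np.c_[np.cross(y,z),y,z])
    print("t",round(s["time"],2),"pos",np.round(s["ee_pos"]*1000,1),"open",round(s["opening"]*1000,1),"F",np.round(s["ft_force"],1),"q",np.round(s["joint_pos"],2))
    print("turn",np.round((M.inv()*T).as_rotvec(),3),"shift mm",np.round(M.inv().apply(np.array(p)-s["ee_pos"])*1000,1))
E
python3 - <<'E'
from h import *
for nm,s in(("far yellow foot",(371,150)),("near yellow foot",(362,277))):print(nm,onz("top",*s,.005))
for p in((345,263),(402,268),(403,290),(357,304),(385,304)):print("near yellow",p,onz("top",*p,.22))
for p in((362,143),(392,143),(355,130),(405,135)):print("far yellow",p,onz("top",*p,.2))
goal((.4625,-.188,.23),-12.6)
E
```

```text
far yellow foot [ 0.70351808 -0.14377859  0.005     ]
near yellow foot [ 0.33444012 -0.10026832  0.005     ]
near yellow (345, 263) [ 0.35898151 -0.04132733  0.22      ]
near yellow (402, 268) [ 0.34395917 -0.17216584  0.22      ]
near yellow (403, 290) [ 0.29413499 -0.17126851  0.22      ]
near yellow (357, 304) [ 0.26584018 -0.06497796  0.22      ]
near yellow (385, 304) [ 0.26409177 -0.12844579  0.22      ]
far yellow (362, 143) [ 0.65596683 -0.09617944  0.2       ]
far yellow (392, 143) [ 0.6540234  -0.17079246  0.2       ]
far yellow (355, 130) [ 0.69057905 -0.08023786  0.2       ]
far yellow (405, 135) [ 0.67414994 -0.20450602  0.2       ]
t 0.1 pos [ 230.5 -607.   230.2] open 85.7 F [-0.   0.2 -0.1] q [ 1.18  0.62 -0.01  1.42  0.01  1.1  -0.04]
turn [-0.002 -0.001 -0.988] shift mm [ 365.7 -309.3    1. ]
```

Call:
drive_tool(rows=[[0, 0, -0.15, 46, -39, 0, 85], [0, 0, -0.28, 92, -78, 0, 85], [0, 0, -0.41, 128, -108, 0, 85], [0, 0, -0.54, 164, -139, 0, 85], [0, 0, -0.67, 200, -170, 0, 85], [0, 0, -0.8, 236, -200, 0, 85], [0, 0, -0.9, 272, -230, 0, 85], [0, 0, -0.988, 308, -260, 0, 85]])

```text
time: 0.9
ee_pos: [0.4252, -0.2561, 0.2312]
ee_rot: [-2.448, -1.968, 0.0]
ft_force: [1.3, -0.2, -0.2]
opening: 0.0848
```

Run:
```python
from h import *
goal((.4625,-.188,.12),-12.6)
```

```text
t 0.9 pos [ 425.2 -256.1  231.2] open 84.8 F [ 1.3 -0.2 -0.2] q [ 0.74  0.4  -0.33  1.85  0.16  0.92  0.11]
turn [-0.    -0.     0.003] shift mm [ 74.5  21.8 111.2]
```

Call:
drive_tool(rows=[[0, 0, 0, 40, 12, 0, 70], [0, 0, 0, 74, 22, 20, 60], [0, 0, 0, 74, 22, 60, 60], [0, 0, 0, 74, 22, 110, 60], [0, 0, 0, 74, 22, 140, 60], [0, 0, 0, 74, 22, 170, 60], [0, 0, 0, 74, 22, 190, 60], [0, 0, 0, 74, 22, 190, 60]])

```text
time: 1.7
ee_pos: [0.4603, -0.1897, 0.0387]
ee_rot: [-2.447, -1.961, 0.006]
ft_force: [-0.5, -0.6, 0.7]
opening: 0.0596
```

Run:
```python
from h import *
goal((.4625,-.188,.003),-12.6)
s=cv2.resize(optics.grab_frame("side")[150:260,310:500],None,fx=4,fy=4,interpolation=cv2.INTER_CUBIC)
cv2.imwrite("pics/s1.png",s)
```

```text
t 1.7 pos [ 460.3 -189.7   38.7] open 59.6 F [-0.5 -0.6  0.7] q [ 0.49  0.69 -0.22  2.03  0.32  0.46 -0.19]
turn [-0.007 -0.001  0.   ] shift mm [ 2.2  2.1 35.7]
```

View pics/s1.png

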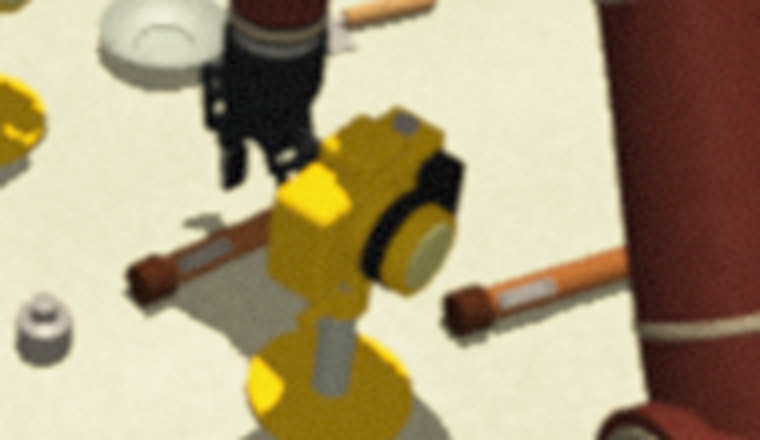

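The crop shows the open fingers above the rod's middle, with tips at about (232,185) and (300,165). The plate end lies free at (205,255) and the yellow camera is clear. Next I go down.

Call:
drive_tool(rows=[[0, 0, 0, 2, 2, 8, 60], [0, 0, 0, 2, 2, 17, 60], [0, 0, 0, 2, 2, 26, 60], [0, 0, 0, 2, 2, 32, 60], [0, 0, 0, 2, 2, 35, 45], [0, 0, 0, 2, 2, 36, 31], [0, 0, 0, 2, 2, 36, 31], [0, 0, 0, 2, 2, 36, 31]])

```text
time: 2.55
ee_pos: [0.465, -0.189, 0.0055]
ee_rot: [2.452, 1.964, 0.0]
ft_force: [0.1, -0.5, -0.0]
opening: 0.0309
```

Run:
```python
from h import *
goal((.4625,-.188,.003),-12.6)
t=optics.grab_frame("top");cv2.imwrite("pics/t1.png",t)
roi=cv2.cvtColor(t,cv2.COLOR_BGR2HSV)[205:255,345:445]
cv2.imwrite("pics/t1c.png",cv2.convertScaleAbs(cv2.resize(t[195:255,345:445],None,fx=7,fy=7,interpolation=cv2.INTER_CUBIC),alpha=1.5))
```

```text
t 2.55 pos [ 465.  -189.     5.5] open 30.9 F [ 0.1 -0.5 -0. ] q [ 0.46  0.75 -0.18  2.04  0.34  0.38 -0.21]
turn [ 0. -0. -0.] shift mm [ 0.5 -2.7  2.5]
```

View pics/t1c.png

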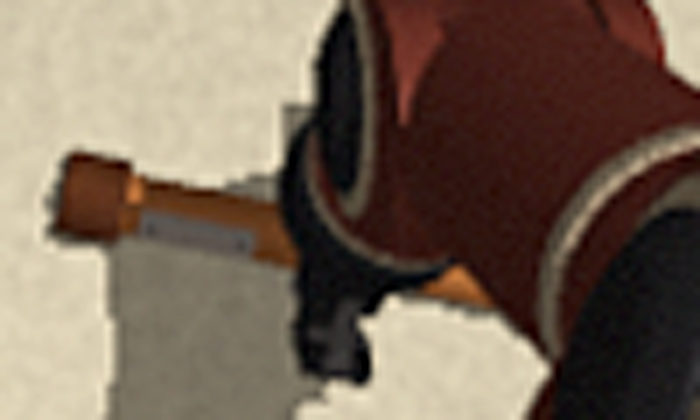

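The left knob corner is at (72,152) in the crop, as before, so the rod hasn't moved and the fingers straddle it. Now I roll it slowly: 130° × 18 mm/rad ≈ 41 mm along tool +y.

Call:
drive_tool(rows=[[0, 0, 0, 0, 1.5, 2, 31], [0, 0, 0, 0, 4, 2, 31], [0, 0, 0, 0, 6.5, 2, 31], [0, 0, 0, 0, 9.5, 2, 31], [0, 0, 0, 0, 12.5, 2, 31], [0, 0, 0, 0, 15.5, 2, 31], [0, 0, 0, 0, 18, 2, 31], [0, 0, 0, 0, 20, 2, 31]])

```text
time: 3.4
ee_pos: [0.4847, -0.1934, 0.0033]
ee_rot: [2.452, 1.964, 0.0]
ft_force: [-0.1, 0.4, 0.7]
opening: 0.031
```

Call:
drive_tool(rows=[[0, 0, 0, 0, 2, 0, 31], [0, 0, 0, 0, 5, 0, 31], [0, 0, 0, 0, 8, 0, 31], [0, 0, 0, 0, 11, 0, 31], [0, 0, 0, 0, 13, 0, 31], [0, 0, 0, 0, 15, 0, 31], [0, 0, 0, 0, 16, 0, 31], [0, 0, 0, 0, 16, 0, 31]])

```text
time: 4.2
ee_pos: [0.5001, -0.1969, 0.0033]
ee_rot: [2.452, 1.964, 0.0]
ft_force: [0.6, -0.0, -0.4]
opening: 0.031
```

Run:
```python
from h import *
goal((.5,-.196,.003),-12.6)
t=optics.grab_frame("top");s=optics.grab_frame("side");cv2.imwrite("pics/t2.png",t);cv2.imwrite("pics/s2.png",s)
a=cv2.resize(t[185:245,345:445],None,fx=7,fy=7,interpolation=cv2.INTER_CUBIC)
b=cv2.resize(s[175:235,320:420],None,fx=7,fy=7,interpolation=cv2.INTER_CUBIC)
m=cv2.convertScaleAbs(np.vstack([a,b]),alpha=1.5);cv2.imwrite("pics/c2.png",cv2.resize(m,None,fx=.71,fy=.71))
```

```text
t 4.2 pos [ 500.1 -196.9    3.3] open 31.0 F [ 0.6 -0.  -0.4] q [ 0.46  0.78 -0.2   1.94  0.33  0.45 -0.2 ]
turn [ 0. -0. -0.] shift mm [ 0.8 -0.3  0.3]
```

View pics/c2.png

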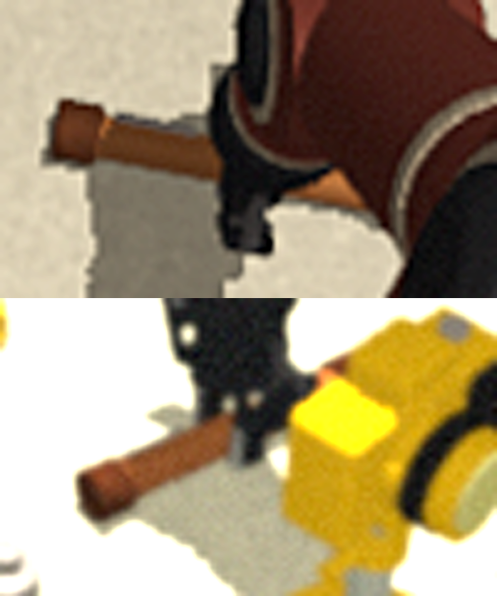

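Run:
```python
from h import *
y=np.array([np.cos(np.radians(-12.6)),np.sin(np.radians(-12.6)),0])
a=cv2.imread("pics/top0.png");b=cv2.imread("pics/t2.png")
def knob(im,y0,y1):
    h=im[y0:y1,345:372].astype(int)
    m=((h[...,2]-h[...,0]>25)&(h[...,2]<110)).astype(np.uint8)
    n,l,st,ce=cv2.connectedComponentsWithStats(m);k=1+np.argmax(st[1:,4]);print(st[k]);return ce[k]+[345,y0]
p=[knob(a,205,245),knob(b,195,235)]
P=[onz("top",*q,.018) for q in p];print(p,P,"travel",(P[1]-P[0])@y)
# template shift of the knob as cross-check
T=a[214:232,350:364];mm=cv2.matchTemplate(b[195:235,345:375],T,cv2.TM_CCOEFF_NORMED);_,v,_,loc=cv2.minMaxLoc(mm)
q=np.array(loc)+[345,195];d=onz("top",*(q+[7,9]),.018)-onz("top",357,223,.018);print(v,q-[350,214],"travel",d@y)
```

```text
[  9  12  18  12 142]
[ 11  10  16  13 160]
[array([360.70422535, 222.76056338]), array([363.00625, 211.65   ])] [array([ 0.48512066, -0.10227536,  0.018     ]), array([ 0.51681868, -0.11024398,  0.018     ])] travel 0.03267292662135785
0.9331120252609253 [  2 -12] travel 0.035018346763295134
```

Knob shift indicates about 34 mm rolled, roughly 110°, so about 6.8 mm remains. A forward move of 4.3 mm plus the closing fingers (2.5 mm of clearance) should supply it.

Call:
drive_tool(rows=[[0, 0, 0, 0, 1, 0, 31], [0, 0, 0, 0, 2, 0, 31], [0, 0, 0, 0, 3, 0, 31], [0, 0, 0, 0, 4, 0, 31], [0, 0, 0, 0, 4.3, 0, 31], [0, 0, 0, 0, 4.3, 0, 29], [0, 0, 0, 0, 4.3, 0, 28], [0, 0, 0, 0, 4.3, 0, 27]])

```text
time: 5.1
ee_pos: [0.5042, -0.1978, 0.0033]
ee_rot: [-2.452, -1.964, -0.0]
ft_force: [-0.5, -0.1, -0.5]
opening: 0.0269
```

Call:
drive_tool(rows=[[0, 0, 0, 0, 0, 0, 26], [0, 0, 0, 0, 0, 0, 24], [0, 0, 0, 0, 0, 0, 20], [0, 0, 0, 0, 0, 0, 10], [0, 0, 0, 0, 0, 0, 0], [0, 0, 0, 0, 0, 0, 0], [0, 0, 0, 0, 0, 0, 0], [0, 0, 0, 0, 0, 0, 0]])

```text
time: 5.9
ee_pos: [0.5041, -0.1978, 0.0035]
ee_rot: [-2.452, -1.964, 0.0]
ft_force: [-1.0, 0.9, 5.0]
opening: 0.024
```

Run:
```python
from h import *
goal((.504,-.197,.1),-12.6)
y=np.array([np.cos(np.radians(-12.6)),np.sin(np.radians(-12.6)),0])
a=cv2.imread("pics/top0.png");b=optics.grab_frame("top");cv2.imwrite("pics/t3.png",b)
k=6;up=lambda i:cv2.resize(i,None,fx=k,fy=k,interpolation=cv2.INTER_CUBIC)
# knob + its surroundings matched at sub-pixel
for nm in("pics/t1.png","pics/t2.png","pics/t3.png"):
    b=cv2.imread(nm)
    T=up(a[214:233,350:364])[12:-12,12:-6];I=up(b[190:240,340:380])
    mm=cv2.matchTemplate(I,T,cv2.TM_CCOEFF_NORMED);_,v,_,loc=cv2.minMaxLoc(mm)
    q=np.array([(loc[0]-12)/k+340-350,(loc[1]-12)/k+190-214])
    d=onz("top",*(q+[357,223]),.018)-onz("top",357,223,.018);print(nm,round(v,2),q,"travel",d@y)
```

```text
t 5.9 pos [ 504.1 -197.8    3.5] open 24.0 F [-1.   0.9  5. ] q [ 0.46  0.79 -0.2   1.93  0.33  0.46 -0.2 ]
turn [-0. -0. -0.] shift mm [  0.8  -0.3 -96.5]
pics/t1.png 0.98 [0. 0.] travel 0.0
pics/t2.png 0.95 [  2.33333333 -11.66666667] travel 0.03425210327255698
pics/t3.png 0.95 [  2.66666667 -13.66666667] travel 0.04012432443887761
```

Call:
drive_tool(rows=[[0, 0, 0, 0, 0, -4, 0], [0, 0, 0, 0, 0, -12, 0], [0, 0, 0, 0, 0, -25, 0], [0, 0, 0, 0, 0, -45, 0], [0, 0, 0, 0, 0, -70, 0], [0, 0, 0, 0, 0, -100, 0], [0, 0, 0, 0, 0, -130, 0], [0, 0, 0, 0, 0, -155, 0]])

```text
time: 6.75
ee_pos: [0.5044, -0.1978, 0.1609]
ee_rot: [2.45, 1.963, 0.002]
ft_force: [0.6, -0.3, -1.7]
opening: 0.0246
```

Run:
```python
from h import *
goal((.577,.006,.173),-4)
goal((.54,-.05,.3),76)
```

```text
t 6.75 pos [ 504.4 -197.8  160.9] open 24.6 F [ 0.6 -0.3 -1.7] q [ 0.54  0.55 -0.32  1.82  0.23  0.81 -0.11]
turn [ 0.002  0.    -0.15 ] shift mm [214.7  26.4 -12.1]
t 6.75 pos [ 504.4 -197.8  160.9] open 24.6 F [ 0.6 -0.3 -1.7] q [ 0.54  0.55 -0.32  1.82  0.23  0.81 -0.11]
turn [ 0.002  0.002 -1.546] shift mm [ 152.     2.8 -139.1]
```

Now the grip check. I raise the rod and turn it so that the plate faces the side camera, to measure its roll angle.

Call:
drive_tool(rows=[[0, 0, 0, 0, 0, -35, 0], [0, 0, -0.12, 10, 0, -75, 0], [0, 0, -0.25, 40, 0, -110, 0], [0, 0, -0.39, 80, 0, -139, 0], [0, 0, -0.53, 115, 1, -139, 0], [0, 0, -0.67, 140, 2, -139, 0], [0, 0, -0.81, 152, 3, -139, 0], [0, 0, -0.95, 152, 3, -139, 0]])

```text
time: 7.55
ee_pos: [0.54, -0.0468, 0.2984]
ee_rot: [1.266, 2.875, 0.002]
ft_force: [-0.5, -0.1, -1.9]
opening: 0.0241
```

Call:
drive_tool(rows=[[0, 0, -0.14, 0, 0, 0, 0], [0, 0, -0.28, 0, 0, 0, 0], [0, 0, -0.42, 0, 0, 0, 0], [0, 0, -0.56, 0, 0, 0, 0], [0, 0, -0.7, 0, 0, 0, 0], [0, 0, -0.84, 0, 0, 0, 0], [0, 0, -0.98, 0, 0, 0, 0], [0, 0, -1.12, 0, 0, 0, 0]])

```text
time: 8.35
ee_pos: [0.5397, -0.0504, 0.2979]
ee_rot: [0.446, -3.11, 0.002]
ft_force: [-0.2, 0.2, -0.7]
opening: 0.0241
```

Call:
drive_tool(rows=[[0, 0, -0.1, 0, 0, 0, 0], [0, 0, -0.1, 0, 0, 0, 0], [0, 0, -0.1, 0, 0, 0, 0], [0, 0, -0.1, 0, 0, 0, 0], [0, 0, -0.1, 0, 0, 0, 0], [0, 0, -0.1, 0, 0, 0, 0], [0, 0, -0.1, 0, 0, 0, 0], [0, 0, -0.1, 0, 0, 0, 0]])

```text
time: 9.15
ee_pos: [0.5403, -0.0501, 0.2973]
ee_rot: [-0.592, 3.085, 0.0]
ft_force: [-0.7, 0.0, -1.5]
opening: 0.024
```

Run:
```python
from h import *
goal((.577,.006,.173),-4)
s=r.sense();M=R.from_rotvec(s["ee_rot"]).as_matrix();print(np.round(M,3))
A=s["ee_pos"]-.0145*M[:,2]   # predicted rod axis centre
b=optics.grab_frame("side");cv2.imwrite("pics/s4.png",b);cv2.imwrite("pics/t4.png",optics.grab_frame("top"))
pl=A-M[:,0]*.052+M[:,1]*.0155 ; pl2=A+M[:,0]*.052+M[:,1]*.0155
print(proj("side",A),proj("side",pl),proj("side",pl2))
u,v=proj("side",A).astype(int);x0=max(0,u-50);y0=v-38
print(x0,y0);cv2.imwrite("pics/c4.png",cv2.resize(b[y0:y0+75,x0:x0+100],None,fx=8,fy=8,interpolation=cv2.INTER_CUBIC))
```

```text
t 9.15 pos [540.3 -50.1 297.3] open 24.0 F [-0.7  0.  -1.5] q [ 0.64  0.53 -0.94  1.62  0.45  1.23  1.56]
turn [ 0.   -0.    2.02] shift mm [-54.9  38.5 124.3]
[[-0.929 -0.37  -0.   ]
 [-0.37   0.929  0.   ]
 [-0.     0.    -1.   ]]
[324.60974726 136.95753381] [303.95276302 135.76304684] [341.17805336 144.55813156]
274 98
```

View pics/c4.png

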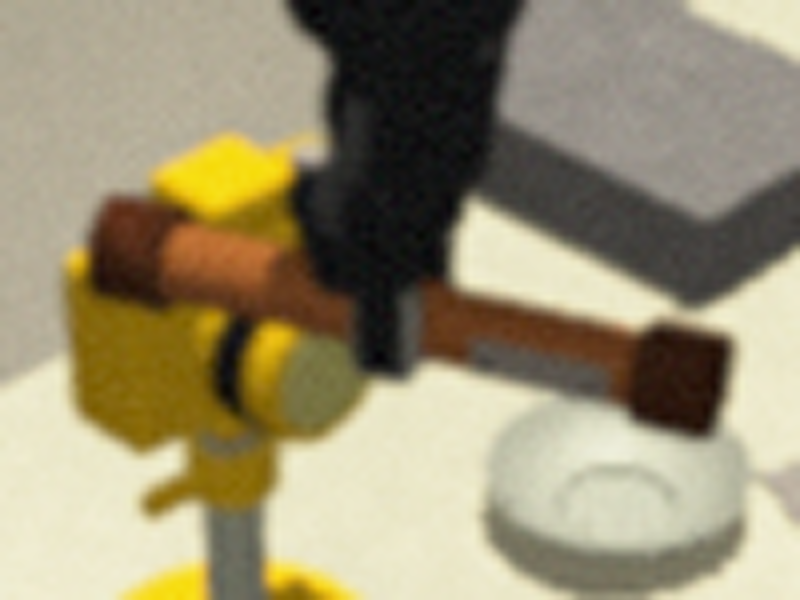

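Run:
```python
from h import *
s=r.sense();M=R.from_rotvec(s["ee_rot"]).as_matrix();A=s["ee_pos"]-.0145*M[:,2]
X,Y,Z=M[:,0],M[:,1],np.array([0,0,1.])
b=cv2.imread("pics/s4.png")
# averaged profile across the rod over plate's length, vertical image offset from predicted axis
acc=[];acc2=[]
off=np.arange(-8,8.01,.5)
for L in np.linspace(.036,.068,40):
    u,v=proj("side",A+X*L)
    acc.append([cv2.getRectSubPix(b,(1,1),(float(u),float(v+o)))[0,0] for o in off])
acc=np.mean(acc,0)
for o,c in zip(off,acc):print(o,np.round(c),end="; ")
print()
L=.052;a0=proj("side",A+X*L)
def off_at(P):  # vertical offset from axis line, allowing for column shift
    q=proj("side",P);e=proj("side",A+X*(L+.001))-a0;return q[1]-a0[1]-(q[0]-a0[0])*e[1]/e[0]
th=np.radians(np.arange(0,360,2));sil=[off_at(A+X*L+.013*(Y*np.cos(t)+Z*np.sin(t))) for t in th];print("shaft",min(sil),max(sil))
for phi in range(-15,16,5):
    p=np.radians(phi);n=Y*np.cos(p)+Z*np.sin(p);w=-Y*np.sin(p)+Z*np.cos(p)
    print(phi,"plate top/bot",[round(off_at(A+X*L+.0155*n+k*w),2) for k in(.006,-.006)],"sidewall bot",round(off_at(A+X*L+.013*n-.006*w),2))
```

```text
-8.0 [201. 231. 235.]; -7.5 [201. 232. 235.]; -7.0 [200. 232. 235.]; -6.5 [195. 229. 233.]; -6.0 [182. 217. 224.]; -5.5 [157. 192. 204.]; -5.0 [125. 158. 175.]; -4.5 [ 90. 120. 144.]; -4.0 [ 60.  87. 118.]; -3.5 [ 39.  66. 102.]; -3.0 [30. 57. 96.]; -2.5 [27. 55. 96.]; -2.0 [27. 56. 98.]; -1.5 [28. 57. 99.]; -1.0 [ 29.  58. 100.]; -0.5 [ 32.  61. 101.]; 0.0 [ 40.  65. 101.]; 0.5 [50. 70. 98.]; 1.0 [59. 75. 95.]; 1.5 [67. 79. 92.]; 2.0 [72. 82. 90.]; 2.5 [75. 83. 90.]; 3.0 [75. 83. 89.]; 3.5 [75. 83. 89.]; 4.0 [79. 89. 95.]; 4.5 [ 91. 103. 108.]; 5.0 [110. 127. 131.]; 5.5 [135. 156. 159.]; 6.0 [157. 182. 184.]; 6.5 [172. 198. 200.]; 7.0 [179. 206. 208.]; 7.5 [183. 210. 211.]; 8.0 [185. 211. 211.]; 
shaft -5.244456474773864 5.228557056280045
-15 plate top/bot [np.float64(3.39), np.float64(6.4)] sidewall bot 5.6
-10 plate top/bot [np.float64(2.87), np.float64(6.2)] sidewall bot 5.47
-5 plate top/bot [np.float64(2.33), np.float64(5.96)] sidewall bot 5.29
0 plate top/bot [np.float64(1.76), np.float64(5.67)] sidewall bot 5.07
5 plate top/bot [np.float64(1.19), np.float64(5.34)] sidewall bot 4.81
10 plate top/bot [np.float64(0.6), np.float64(4.96)] sidewall bot 4.51
15 plate top/bot [np.float64(0.01), np.float64(4.55)] sidewall bot 4.18
```

Side crop: the plate is at (541,370) between the fingers at (385,330) and the right knob at (680,378), uncovered. The edge offsets suggest it looks about 11° above level. To get a model-free symmetry check, I tilt the plate straight at the side camera.

Call:
drive_tool(rows=[[-0.08, 0, 0, 0, 0, 0, 0], [-0.17, 0, 0, 0, 0, 0, 0], [-0.26, 0, 0, 0, 0, 0, 0], [-0.35, 0, 0, 0, 0, 0, 0], [-0.44, 0, 0, 0, 0, 0, 0], [-0.52, 0, 0, 0, 0, 0, 0], [-0.52, 0, 0, 0, 0, 0, 0], [-0.52, 0, 0, 0, 0, 0, 0]])

```text
time: 10.05
ee_pos: [0.5403, -0.0503, 0.297]
ee_rot: [0.555, -2.893, -0.769]
ft_force: [1.3, 0.6, -1.4]
opening: 0.0242
```

```bash
cat > prof.py <<'E'
from h import *
s=r.sense();M=R.from_rotvec(s["ee_rot"]).as_matrix();A=s["ee_pos"]-.0145*M[:,2]
X,Y,Z=M[:,0],M[:,1],-M[:,2]
print(s["time"],s["ee_pos"],np.round(M,3).tolist())
b=optics.grab_frame("side");cv2.imwrite("pics/s_%d.png"%(s["time"]*10),b)
off=np.arange(-9,9.01,.25)
def prof(l0,l1):
    return np.mean([[cv2.getRectSubPix(b,(1,1),(float(u),float(v+o)))[0,0] for o in off] for u,v in (proj("side",A+X*L) for L in np.linspace(l0,l1,40))],0)
p=prof(.036,.068)
print("B-R",list(zip(off[::2],np.round(p[::2,0]-p[::2,2]).astype(int),np.round(p[::2,1]).astype(int))))
k=prof(.085,.1);print("knob g",list(zip(off[::2],np.round(k[::2,1]).astype(int))))
L=.052;a0=proj("side",A+X*L)
def off_at(P):
    q=proj("side",P);e=proj("side",A+X*(L+.001))-a0;return q[1]-a0[1]-(q[0]-a0[0])*e[1]/e[0]
th=np.radians(np.arange(0,360,2))
for rr in(.013,.018):
    sil=[off_at(A+X*L+rr*(Y*np.cos(t)+Z*np.sin(t))) for t in th];print("r",rr,min(sil),max(sil))
for phi in range(-10,26,5):
    q=np.radians(phi);n=Y*np.cos(q)+Z*np.sin(q);w=-Y*np.sin(q)+Z*np.cos(q)
    print(phi,np.round([off_at(A+X*L+.0155*n+j*w) for j in(.006,-.006)],2),end=" ")
E
python3 prof.py
```

```text
10.05 [ 0.54032879 -0.0502756   0.29703934] [[-0.929, -0.321, -0.184], [-0.37, 0.807, 0.461], [0.0, 0.496, -0.868]]
B-R [(np.float64(-9.0), np.int64(-36), np.int64(229)), (np.float64(-8.5), np.int64(-35), np.int64(229)), (np.float64(-8.0), np.int64(-35), np.int64(229)), (np.float64(-7.5), np.int64(-35), np.int64(230)), (np.float64(-7.0), np.int64(-36), np.int64(229)), (np.float64(-6.5), np.int64(-39), np.int64(227)), (np.float64(-6.0), np.int64(-47), np.int64(218)), (np.float64(-5.5), np.int64(-61), np.int64(200)), (np.float64(-5.0), np.int64(-80), np.int64(175)), (np.float64(-4.5), np.int64(-102), np.int64(151)), (np.float64(-4.0), np.int64(-121), np.int64(132)), (np.float64(-3.5), np.int64(-130), np.int64(121)), (np.float64(-3.0), np.int64(-125), np.int64(118)), (np.float64(-2.5), np.int64(-109), np.int64(119)), (np.float64(-2.0), np.int64(-83), np.int64(121)), (np.float64(-1.5), np.int64(-57), np.int64(123)), (np.float64(-1.0), np.int64(-39), np.int64(125)), (np.float64(-0.5), np.int64(-27), np.int64(127)), (np.float64(0.0), np.int64(-23), np.int64(127)), (np.float64(0.5), np.int6
[... 1637 characters left out ...]
4(29)), (np.float64(2.5), np.int64(28)), (np.float64(3.0), np.int64(26)), (np.float64(3.5), np.int64(25)), (np.float64(4.0), np.int64(23)), (np.float64(4.5), np.int64(22)), (np.float64(5.0), np.int64(22)), (np.float64(5.5), np.int64(26)), (np.float64(6.0), np.int64(44)), (np.float64(6.5), np.int64(72)), (np.float64(7.0), np.int64(109)), (np.float64(7.5), np.int64(147)), (np.float64(8.0), np.int64(174)), (np.float64(8.5), np.int64(192)), (np.float64(9.0), np.int64(200))]
r 0.013 -5.218966784952215 5.202790714592158
r 0.018 -7.2305849164832035 7.200261845365447
-10 [-0.56  4.1 ] -5 [-1.15  3.62] 0 [-1.72  3.11] 5 [-2.28  2.58] 10 [-2.83  2.03] 15 [-3.35  1.46] 20 [-3.84  0.89] 25 [-4.31  0.3 ]
```

Now the edges are clean: shaft at −5.05/+5.1 px and plate from −1.85 to +2.85 px. That puts the plate only about 2° above level, which agrees with the 40.1 mm of travel (127.7°). The earlier 11° came from the plate's visible side wall. Next I turn back and move to the view point with a 0.04 rad correction.

```bash
cat >> h.py <<'E'
def final(P,psi=-4,phi=2.3,lift=0):
    s=r.sense();M=R.from_rotvec(s["ee_rot"]);a=np.radians(psi);f=np.radians(phi)
    n=np.array([np.cos(a),np.sin(a),0]);up=np.array([0,0,1.]);yh=np.cross(up,n)
    Y=n*np.cos(f)-up*np.sin(f);Zu=up*np.cos(f)+n*np.sin(f)
    T=R.from_matrix(np.c_[np.cross(Y,-Zu),Y,-Zu])
    p=np.array(P)-.052*yh-.0155*n-.0145*Zu+[0,0,lift]
    print("target",p,"turn",np.round((M.inv()*T).as_rotvec(),3),"shift",np.round(M.inv().apply(p-s["ee_pos"])*1000,1))
E
python3 -c "
from h import *
final((.5964,.057,.188),lift=.08)
M=R.from_rotvec(r.sense()['ee_rot']);print((R.from_rotvec([.52,0,0])).as_rotvec())"
```

```text
target [0.57672993 0.00624849 0.25351168] turn [ 0.354 -0.483  1.981] shift [-54.5  10.9  57.3]
[0.52 0.   0.  ]
```

Call:
drive_tool(rows=[[0.12, 0, 0, 0, 0, 0, 0], [0.25, 0, 0, 0, 0, 0, 0], [0.38, 0, 0, 0, 0, 0, 0], [0.5, 0, 0, 0, 0, 0, 0], [0.56, 0, 0, 0, 0, 0, 0], [0.56, 0, 0, 0, 0, 0, 0], [0.56, 0, 0, 0, 0, 0, 0], [0.56, 0, 0, 0, 0, 0, 0]])

```text
time: 10.9
ee_pos: [0.5404, -0.051, 0.2972]
ee_rot: [-0.588, 3.078, -0.061]
ft_force: [1.3, -0.8, -1.2]
opening: 0.024
```

Call:
drive_tool(rows=[[0, 0, 0.14, 0, 0, 0, 0], [0, 0, 0.28, 0, 0, 0, 0], [0, 0, 0.42, 0, 0, 0, 0], [0, 0, 0.56, 0, 0, 0, 0], [0, 0, 0.7, 0, 0, 0, 0], [0, 0, 0.84, 0, 0, 0, 0], [0, 0, 0.98, 0, 0, 0, 0], [0, 0, 1.12, 0, 0, 0, 0]])

```text
time: 11.7
ee_pos: [0.5405, -0.0513, 0.2967]
ee_rot: [1.139, 2.9, -0.044]
ft_force: [-0.8, 0.4, -2.6]
opening: 0.0242
```

```bash
python3 -c "
from h import *
final((.5964,.057,.188),lift=.08)"
```

```text
target [0.57672993 0.00624849 0.25351168] turn [0.037 0.058 0.891] shift [14.1 67.5 41.6]
```

Call:
drive_tool(rows=[[0.005, 0.008, 0.12, 2, 10, 0, 0], [0.01, 0.016, 0.25, 4, 20, 0, 0], [0.015, 0.025, 0.38, 6, 30, 5, 0], [0.021, 0.033, 0.51, 8, 40, 15, 0], [0.026, 0.041, 0.64, 10, 50, 25, 0], [0.032, 0.05, 0.77, 12, 60, 35, 0], [0.037, 0.058, 0.891, 14, 67.5, 41.5, 0], [0.037, 0.058, 0.891, 14, 67.5, 41.5, 0]])

```text
time: 12.5
ee_pos: [0.5762, 0.0077, 0.2523]
ee_rot: [-2.266, -2.13, 0.045]
ft_force: [-0.4, 0.2, -0.5]
opening: 0.0245
```

```bash
python3 -c "
from h import *
final((.5964,.057,.188))"
```

```text
target [0.57672993 0.00624849 0.17351168] turn [-0.003  0.     0.008] shift [-1.4  3.9 78.7]
```

Call:
drive_tool(rows=[[0, 0, 0.004, 0, 1, 15, 0], [-0.002, 0, 0.006, -1, 2, 30, 0], [-0.003, 0, 0.006, -1.4, 3, 45, 0], [-0.003, 0, 0.006, -1.4, 4, 60, 0], [-0.003, 0, 0.006, -1.4, 4, 72, 0], [-0.003, 0, 0.006, -1.4, 4, 78.5, 0], [-0.003, 0, 0.006, -1.4, 4, 78.5, 0], [-0.003, 0, 0.006, -1.4, 4, 78.5, 0]])

```text
time: 13.3
ee_pos: [0.5774, 0.006, 0.1761]
ee_rot: [-2.277, -2.128, 0.039]
ft_force: [-0.3, 0.3, -1.9]
opening: 0.0241
```

Run:
```python
from h import *
final((.5964,.057,.188))
s=r.sense();M=R.from_rotvec(s["ee_rot"]).as_matrix();A=s["ee_pos"]-.0145*M[:,2];yh=M[:,0]
print(np.round(M,3).tolist())
t=optics.grab_frame("top");b=optics.grab_frame("side");cv2.imwrite("pics/tf.png",t);cv2.imwrite("pics/sf.png",b)
for n in("top","side"):
    for nm,L in(("A",0),("left end",.108),("right end",-.108)):print(n,nm,proj(n,A+yh*L))
k=6
def crop(im,c):
    x,y=int(c[0])-32,int(c[1])-32;print("crop origin",x,y);return cv2.resize(im[y:y+64,x:x+64],None,fx=k,fy=k,interpolation=cv2.INTER_CUBIC)
m=np.hstack([crop(t,proj("top",A+yh*.06+[.05,0,0])),crop(b,proj("side",A+yh*.06+[.03,0,0]))])
cv2.imwrite("pics/cf.png",cv2.convertScaleAbs(m,alpha=1.5))
```

```text
target [0.57672993 0.00624849 0.17351168] turn [0.005 0.001 0.002] shift [ 0.2 -0.6  2.6]
[[0.068, 0.997, -0.035], [0.998, -0.068, 0.002], [-0.001, -0.035, -0.999]]
top A [321.78837495 175.39633179]
top left end [278.12678718 173.66328864]
top right end [365.49237418 177.13105836]
side A [300.46177204 176.65669706]
side left end [269.23004394 193.84661321]
side right end [329.32087667 160.77267081]
crop origin 265 123
crop origin 243 149
```

View pics/cf.png

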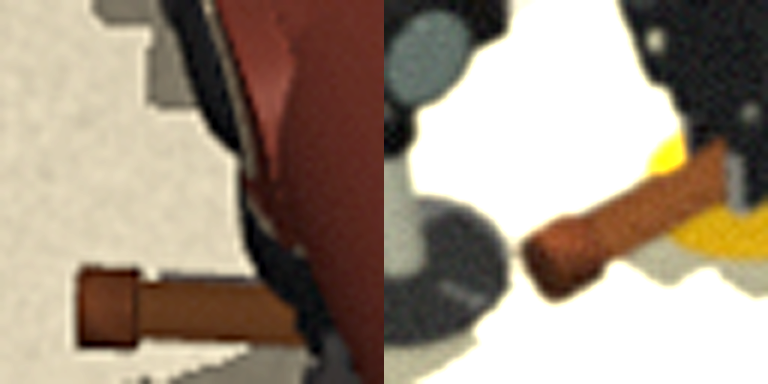

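Run:
```python
from h import *
s=r.sense();M=R.from_rotvec(s["ee_rot"]).as_matrix();A=s["ee_pos"]-.0145*M[:,2];X=M[:,0]
print(s["time"],s["ee_pos"])
th=np.linspace(0,6.28,60)
for n,f in(("top","pics/tf.png"),("side","pics/sf.png")):
    P=np.array([proj(n,A+X*L+.018*(M[:,1]*np.cos(t)+M[:,2]*np.sin(t))) for L in(.082,.108) for t in th])
    im=cv2.imread(f);lo=(P.min(0)-5).astype(int);hi=(P.max(0)+6).astype(int)
    c=cv2.resize(im[lo[1]:hi[1],lo[0]:hi[0]],None,fx=8,fy=8,interpolation=cv2.INTER_CUBIC)
    bg=np.median(c[c.min(2)>110],0)[1] if (c.min(2)>110).any() else 150
    m=c[...,1]<(bg+45)/2
    ks=[]
    # silhouette edges on the free sides: left (cols), top & bottom (rows) through knob
    xs=np.where(m.any(0))[0]
    u=P.mean(0);ci=int((u[0]-lo[0]+.5)*8);ri=int((u[1]-lo[1]+.5)*8)
    col=np.where(m[:,ci-4:ci+4].mean(1)>.5)[0];row=np.where(m[ri-4:ri+4].mean(0)>.5)[0]
    ob=[row.min()/8+lo[0]-.5,col.min()/8+lo[1]-.5,col.max()/8+lo[1]-.4]
    h=cv2.convexHull(P.astype(np.float32))
    big=np.zeros(m.shape,np.uint8);cv2.fillConvexPoly(big,(((P-lo+.5)*8)[cv2.convexHull(P.astype(np.float32),returnPoints=False)[:,0]]).astype(np.int32),1)
    col=np.where(big[:,ci])[0];row=np.where(big[ri])[0]
    pr=[row.min()/8+lo[0]-.5,col.min()/8+lo[1]-.5,col.max()/8+lo[1]-.4]
    print(n,"obs left,top,bot",np.round(ob,2),"pred",np.round(pr,2))
```

```text
13.4 [0.57756436 0.00615437 0.17646831]
top obs left,top,bot [277.   167.12 180.85] pred [277.12 166.38 181.1 ]
side obs left,top,bot [258.5  184.25 198.6 ] pred [265.12 183.75 199.48]
```

Run:
```python
from h import *
for a,b in(((249.6,158.0),(304.3,112.7)),((249.1,158.2),(304.4,112.45))):
    C,e=tri(a,b);V=C-.15*np.array([np.cos(.07),-np.sin(.07),0]);print(C,e,V)
    final(V)
```

```text
[0.74603254 0.04651201 0.18833381] 0.002094341099505208 [0.59639989 0.05700344 0.18833381]
target [0.57672982 0.00625192 0.17384549] turn [0.006 0.001 0.002] shift [ 0.  -0.7  2.7]
[0.74788412 0.04654845 0.18650849] 0.002951215428572513 [0.59825147 0.05703988 0.18650849]
target [0.57858139 0.00628836 0.17202017] turn [0.006 0.001 0.002] shift [0.2 1.2 4.4]
```

Call:
drive_tool(rows=[[0.003, 0, 0, 0, 0.2, 1, 0], [0.005, 0, 0.002, 0, 0.4, 2, 0], [0.005, 0, 0.002, 0, 0.4, 3, 0], [0.005, 0, 0.002, 0, 0.4, 3.2, 0], [0.005, 0, 0.002, 0, 0.4, 3.2, 0], [0.005, 0, 0.002, 0, 0.4, 3.2, 0], [0.005, 0, 0.002, 0, 0.4, 3.2, 0], [0.005, 0, 0.002, 0, 0.4, 3.2, 0]])

```text
time: 14.2
ee_pos: [0.5772, 0.006, 0.1724]
ee_rot: [-2.276, -2.122, 0.045]
ft_force: [-0.4, 0.4, -2.3]
opening: 0.0243
```

Call:
drive_tool(rows=[[0, 0, 0, 0, 0, 0, 0], [0, 0, 0, 0, 0, 0, 0], [0, 0, 0, 0, 0, 0, 0], [0, 0, 0, 0, 0, 0, 0], [0, 0, 0, 0, 0, 0, 0], [0, 0, 0, 0, 0, 0, 0], [0, 0, 0, 0, 0, 0, 0], [0, 0, 0, 0, 0, 0, 0]])

```text
time: 15.0
ee_pos: [0.5772, 0.006, 0.1724]
ee_rot: [-2.276, -2.122, 0.045]
ft_force: [0.5, 0.6, -2.0]
opening: 0.0241
```

Run:
```python
from h import *
final((.597,.057,.1878))
s=r.sense();print(s["time"],s["ee_pos"],s["qd"].round(3),s["opening"],s["ft_force"].round(1))
# bystanders: compare before/after away from arm
a=cv2.imread("pics/top0.png");b=optics.grab_frame("top");d=cv2.absdiff(a,b).max(2)
print("top diff weight,stave,far yellow,pan:",[int((d[y0:y1,x0:x1]>40).sum()) for x0,y0,x1,y1 in((315,205,335,225),(215,203,290,235),(352,100,385,160),(415,133,460,175))])
```

```text
target [0.57732993 0.00624849 0.17331168] turn [-0.001  0.001 -0.   ] shift [ 0.3  0.1 -0.9]
15.0 [0.57722012 0.00598154 0.17239465] [ 0.001  0.002  0.001 -0.     0.    -0.    -0.001] 0.024109158516635542 [ 0.5  0.6 -2. ]
top diff weight,stave,far yellow,pan: [78, 6, 19, 0]
```

```bash
python3 -c "
from h import *
print(r.hand_in())"
```

```text
the job is handed in; nothing more can be done
None
```

I rolled the far rod about 128° away from the robot on the table, gripped it by the bare wood at its middle and lifted it. It is now held level at the view point with the plate facing the black camera. The job is handed in at 15 s; no verdict was reported.

**Last checks**
- **Position:** the arm is still. The TCP is within about 1 mm of the computed view pose, and I expect about 2–3 mm from the lens measurement itself, whose two sight lines missed each other by 2–3 mm.
- **Plate angle:** with the plate turned squarely to the side camera, it sat about 2° above level, which matches the 40.1 mm rolled. I removed this with a small tool tilt. I expect it to be level within about 3°, but the plate cannot be seen from either camera in the final pose.
- **Lens direction:** the lens axis is turned about −4°. The glass outline and the body edge agree on this to about 1°.

**Disagreements**
- A first, oblique look suggested the plate was about 11° up. I put that down to the plate's visible side wall and went with the square-on view.
- Comparing the top picture before and after, the stave, pan and far yellow camera showed little or no change. The patch around the weight did change; I took this to be the arm or its shadow and did not check it further. I did not compare the other bystanders, though the arm never went near them.

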